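# Start the microscope lamp

## Robot

A 6-joint arm with a two-finger parallel gripper is mounted at the origin on a cart in front of the work surface, level with it; the furniture and walls round the work are solid. World frame = base frame: x ahead of the robot, y to its left, z up, the work surface at z = 0. Lengths are in mm, angles in rad, forces in N, time in s.
With the tool pointing down it reaches from about 350 to 850 mm from the base axis. Payload 8.1 kg.
Tool frame: the origin (TCP) lies between the finger pads; the fingertips stand env.nose_length ahead of it and the grasp point (between the pads) is the TCP (env.nose_length is the distance from the TCP to the fingertips, in mm); z points along the fingers, y is the direction in which the jaws open and shut (so a half turn about z gives the same grasp; the last joint's range is limited). The gripper opens to 93 mm and grips with 3 to 60 N. Pads are 15 mm wide; open, the fingers measure 128 mm over their backs; the gripper's body (75 mm by 188 mm) begins 65 mm behind the grasp point.
Start: joints at [1.048, 0.13, 1.488, -0, 1.523, -0.085], TCP at [254.349, 543.426, 237.635] pointing down, gripper open.
Joint ranges: [-2.96, 2.96], [-0.89, 2.26], [0.02, 2.5], [-1.34, 4.48], [0, 2.73], [-2.66, 2.66]. Speed limits (rad/s): [2.39, 2.39, 2.79, 3.14, 3.14, 3.14].

## Interface

Orientations are given as a unit quaternion [x, y, z, w].
In Python, from rig import env gives the robot as it stands.
- The arm moves only by the shell command python3 -m creep 'ROWS'. ROWS is JSON, a list that holds one entry, the list of rows, each a list of 5 numbers: the opening, from 0 (shut) to 1 (fully open), then the shift along the tool's x, y, z each as a share of 1 m, from -1 to 1, then the turn about the tool's z as a share of 45 degrees, from -1 to 1. A call has 1 to 5 rows; each row is the pose to reach, as a shift and turn from the pose commanded when the call began, along the tool's axes at that moment; what a row does not reach only later rows make up. A row lasts 1/10 s, in which the tool goes at most 50 mm and 8.59 degrees, less where a joint would pass 70% of its speed; a pose out of reach is approached as far as the arm can. A call with a number of a shift or a turn outside -1 to 1 is refused whole. A call with a gripper value outside its range is refused whole. The fingers move at their own pace and stop on an object; the grip force is fixed at half the most. Time passes only in rows, so rows that repeat a pose let the fingers close. It gives the time, the measured TCP pose, the force and the opening at its end, in the units of the state.
- env.get_state(): the state, without advancing time (a new reading comes with each control period).
- env.camera(name): name is "scene" or "top"; returns (picture, depth): 480x640x3 uint8, red, green, blue; 480x640 float32, mm along the optical axis (not along the pixel's ray), 0 where there is no reading.
- env.calibration(name): a dict with "intrinsics" (3x3 intrinsics, pixels), "dist" ([k1, k2, p1, p2, k3] as OpenCV has them; the pictures are not rectified), "R" (3x3) and "t" (3): a world point X has camera coordinates R X + t. Camera axes: x right, y down, z forward; pixel columns grow to the right and rows downward; lengths in mm; the calibration is good to about 2 mm. A picture is of the moment at which its call begins. calibration takes no time and is no camera call.
- env.sign_off(): hands the job in, once; it reports no verdict.
Trained networks look in the newest picture that a camera, given by its name, has taken for a name from the list of things; names that differ only in an ending like _2 or _b are one class to them, and where a whole thing is asked for, a point or a joint stands for the part that bears it (a point fixed in the world has none). Each returns a list of dicts, best first, with "p" (0 to 1); they miss things now and then, are a little off and sometimes report something else, mostly with a low value. They report only what shows in the picture. A call takes as long as a camera call. They do not tell look-alikes from the thing itself.
- env.find_in(camera, target): "rect" ([left, top, right, bottom] in pixels, round what is visible of it).
- env.trace(camera, target): "mask" (480x640 bool, what is visible of it) and "rect" ([left, top, right, bottom] in pixels, round what is visible of it).
The state is a dict: "time": time; "q": joint angles; "qd": joint speeds; "tau": joint torques, N m; "position": TCP position; "orientation": TCP orientation; "ft_force": force on the tool from outside, world axes, zero at the start; "wrist_torque": the same for the moment, N m; "finger_gap": finger opening in mm.
Only numpy, scipy, OpenCV 4.12 (cv2) and the standard library are available. Lean on these libraries where they do the work, as an engineer would, in place of code of your own. Each camera call takes 0.05 s, during which the arm holds its last target.

## Task

Start up the microscope's lamp with your fingertips, picking nothing up: first press down the white-marked half of the black rocker on the grey lamp control box until it has tipped over fully, then push the amber button all the way down so that it stays down, and after that the green button likewise. Leave the red button up; the button boxes must stay where they stand, neither lifted nor shoved along, and the small things around must not be knocked about.

Things in the scene. Friction and masses are not known exactly. Their poses are not given: they have to be found in the camera images.
- lamp_box: light grey lamp control box, 110 (x) x 160 (y) x 60 mm high, fixed to the table; origin at the centre of its underside, x towards its back (yawed up to 0.4 rad from straight ahead), z up. The rocker is on its lid, 35 mm from the centre towards +y, in a black bezel 76 x 40 mm, 2 mm above the lid; vent slots, a small amber lens and a fuse cap are on the other half
- rocker (a joint): black rocker switch, 60 mm long (along the control box's x), 26 mm wide, 10 mm thick, pivoting about its middle. 0 (rad) = off: the half towards the control box's back (+x), with a white bar on it, stands up by 0.2 rad; 0.40 = on: that half is fully down, tilted 0.2 rad the other way. Starts at 0 to 0.05, moves against steady friction (about 3 N at the white bar), stays where left
- rocker_mark (a point): centre of the white bar on the top face of the rocker's marked half, 20 mm from the pivot; about 80 mm above the table when off and 72 mm when on
- rocker_pivot (a point): middle of the rocker, on its pivot axis, 71 mm above the table; x along the rocker towards its marked half, y along the pivot
- amber_box: loose grey button box, 64 x 64 mm and 42 mm high, 0.5 kg, rubber foot, with one amber (orange) mushroom push button in a metal collar (top 46 mm above the table) in the middle of its top; origin at the centre of its underside, z up. Any of the three boxes may stand at the left, middle or right
- amber_button (a joint): travel of the amber push button: 0 = up, 0.008 m = fully down; no spring: it moves against a steady friction of about 3 N and stays where it is left
- amber_top (a point): centre of the flat top of the amber button's round cap (38 mm across); 62 mm above the table when up, 54 mm when fully down
- green_box: loose grey button box, 64 x 64 mm and 42 mm high, 0.5 kg, rubber foot, with one green mushroom push button in a metal collar (top 46 mm above the table) in the middle of its top; origin at the centre of its underside, z up. Any of the three boxes may stand at the left, middle or right
- green_button (a joint): travel of the green push button: 0 = up, 0.008 m = fully down; no spring: it moves against a steady friction of about 3 N and stays where it is left
- green_top (a point): centre of the flat top of the green button's round cap (38 mm across); 62 mm above the table when up, 54 mm when fully down
- red_box: loose grey button box, 64 x 64 mm and 42 mm high, 0.5 kg, rubber foot, with one red mushroom push button in a metal collar (top 46 mm above the table) in the middle of its top; origin at the centre of its underside, z up. Any of the three boxes may stand at the left, middle or right
- red_button (a joint): travel of the red push button: 0 = up, 0.008 m = fully down; no spring: it moves against a steady friction of about 3 N and stays where it is left
- red_top (a point): centre of the flat top of the red button's round cap (38 mm across); 62 mm above the table when up, 54 mm when fully down
- bulb_box: bystander, loose: small blue, white and orange cardboard box, 36 x 36 x 50 mm, near the button boxes (another like it stands far back); origin at the centre of its underside
- vial_2: bystander, loose: upright vial with a blue cap, 20 mm across, 64 mm tall; origin at the centre of its underside
- petri_dish: bystander, loose: clear petri dish, 62 mm across, 14 mm high; origin at the centre of its underside
- marker_black: bystander, loose: white marker pen with a blue cap, lying, 135 mm long, 17 mm thick; origin at the centre of its underside
- sticky_notes: bystander, loose: yellow note block, 76 x 76 x 14 mm; origin at the centre of its underside
Not all that is in view belongs to the job. Leave any purple look-alike of the amber_box alone.

How it is judged:
By the outcome, as a careful person would: the job done as asked, in the order asked, and still so for the second after the job is handed in, with the robot touching nothing.
It also fails if it takes over 51 s, if anything falls off the work surface, if the arm or the gripper's body presses on something with over 40 N, if the wrist force passes 120 N, or if a joint passes its speed limit or range.

## Working session

There is one attempt and no reset: what is moved stays moved. The work goes in short steps, Python scripts to look and compute and a shell command to move; the robot and the scene stay as the last step left them, time stands still between calls to the robot, and variables do not carry over. Pictures are saved under pics/ and viewed, and the job is handed in when it is done.

```bash
mkdir -p pics; ls; python3 - <<'E'
from rig import env
import cv2
s=env.get_state();print(s,env.nose_length)
for n in("scene","top"):
    p,d=env.camera(n);cv2.imwrite(f"pics/{n}0.png",p[:,:,::-1]);print(env.calibration(n))
E
```

```text
pics
{'time': 0.0, 'q': array([ 1.04761860e+00,  1.31126001e-01,  1.48927651e+00, -1.38811023e-06,
        1.52303438e+00, -8.53648804e-02]), 'qd': array([ 0.00104378,  0.00052359,  0.00070326,  0.00012146, -0.00199563,
       -0.00169354]), 'tau': array([-1.05118827e-04, -5.59829950e+01, -4.91778874e+01,  7.68654328e-02,
        3.50592693e-02, -1.51206614e-04]), 'position': array([254.06319799, 542.95231671, 236.60996796]), 'orientation': array([ 2.17162149e-01,  9.76135109e-01, -8.79968332e-04, -2.75603238e-04]), 'ft_force': array([ 0.00529632, -0.01392376, -0.13183417]), 'wrist_torque': array([-0.00390088,  0.04320904,  0.02936866]), 'finger_gap': 92.57836066216701} 19.0
{'intrinsics': array([[589.75534296,   0.        , 322.34385893],
       [  0.        , 589.75534296, 238.50838595],
       [  0.        ,   0.        ,   1.        ]]), 'dist': array([-0.19404763,  0.        ,  0.        ,  0.        ,  0.        ]), 'R': array([[ 0.5147909 , -0.85703732,  0.0218487 ],
       [-0.56144121, -0.35627792, -0.74689344],
       [ 0.64789976,  0.37222719, -0.6645847 ]]), 't': array([-277.93035315,  376.64545783,  945.58043678])}
{'intrinsics': array([[451.63593354,   0.        , 315.99276376],
       [  0.        , 451.63593354, 243.74079317],
       [  0.        ,   0.        ,   1.        ]]), 'dist': array([-0.08843469,  0.        ,  0.        ,  0.        ,  0.        ]), 'R': array([[-0.02817817, -0.99929338, -0.02487437],
       [-0.99742731,  0.02974902, -0.06522086],
       [ 0.06591476,  0.02297257, -0.99756078]]), 't': array([  52.08679725,  556.17295413, 1265.76959688])}
```

View pics/scene0.png

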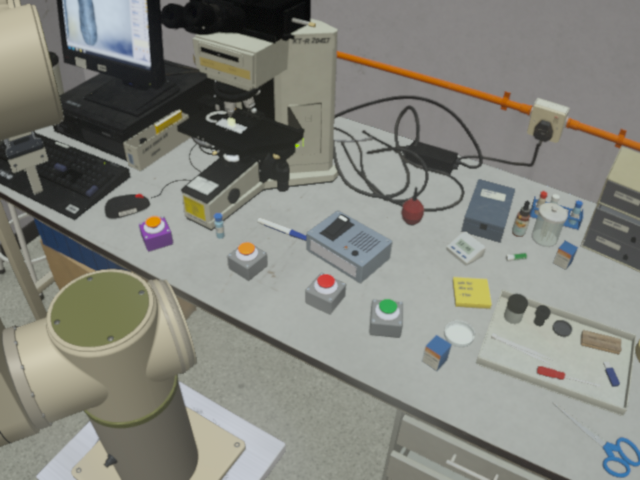

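View pics/top0.png

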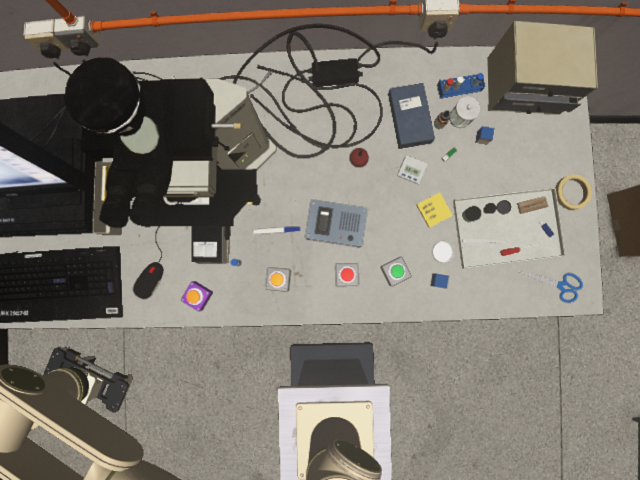

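The scene view shows the purple look-alike at (155,232), amber at (247,258), red at (325,291), green at (387,316) and the lamp box at (348,245). The top view has amber (277,280), red (347,274), green (397,271) and the rocker at about (324,220). Next I'll measure these.

```bash
cat > h.py <<'E'
from rig import env
import cv2,numpy as np
def px2w(n,px,z):
    c=env.calibration(n);u=cv2.undistortPoints(np.array([[px]],float),c["intrinsics"],c["dist"])[0,0]
    R,t=c["R"],c["t"];o=-R.T@t;d=R.T@np.array([u[0],u[1],1]);return o+d*(z-o[2])/d[2]
def dep(n,px,d):
    c=env.calibration(n);u=cv2.undistortPoints(np.array([[px]],float),c["intrinsics"],c["dist"])[0,0]
    return c["R"].T@(np.array([u[0],u[1],1])*d-c["t"])
def w2px(n,X):
    c=env.calibration(n);return cv2.projectPoints(np.array([X],float),cv2.Rodrigues(c["R"])[0],c["t"],c["intrinsics"],c["dist"])[0][0,0]
E
python3 - <<'E'
from h import *
np.set_printoptions(precision=1,suppress=True)
Z={"amber_top":62,"green_top":62,"red_top":62,"rocker_mark":80,"rocker":76,"lamp_box":60}
for n in("top","scene"):
    p,d=env.camera(n)
    hsv=cv2.cvtColor(p,cv2.COLOR_RGB2HSV)
    for k in ("amber_button","green_button","red_button","rocker","lamp_box"):
        for r in env.trace(n,k)[:2]:
            m=r["mask"];ys,xs=np.nonzero(m)
            c=(xs.mean(),ys.mean());z=Z.get(k,Z.get(k.split('_')[0]+"_top",60))
            dd=np.median(d[m]); print(n,k,round(r["p"],2),r["rect"],np.array(c),px2w(n,c,z),dep(n,c,dd),m.sum(), cv2.minAreaRect(np.c_[xs,ys].astype(np.float32)))
    # colour-based caps
    for nm,lo,hi in(("amber",(8,150,120),(22,255,255)),("green",(45,120,60),(80,255,255)),("red",(0,170,100),(5,255,255))):
        m=cv2.inRange(hsv,lo,hi);N,L,S,C=cv2.connectedComponentsWithStats(m)
        for i in range(1,N):
            if S[i,4]>60: print("  col",n,nm,C[i],S[i,4],px2w(n,C[i],61))
p,d=env.camera("top");x,y=295,190
cv2.imwrite("pics/topz.png",cv2.resize(p[190:260,295:380,::-1],None,fx=8,fy=8,interpolation=cv2.INTER_CUBIC))
p,d=env.camera("scene")
cv2.imwrite("pics/scz.png",cv2.resize(p[200:290,295:400,::-1],None,fx=6,fy=6,interpolation=cv2.INTER_CUBIC))
E
```

```text
top amber_button 0.52 [274.6, 270.4, 281.8, 287.1] [277.  278.9] [461.1 144.8  62. ] [461.1 144.8  61.7] 142 ((277.0, 279.0), (12.0, 12.0), 90.0)
top amber_button 0.51 [187.6, 291.6, 199.5, 302.5] [193.  296.9] [417.4 379.6  62. ] [417.4 379.8  61.4] 116 ((193.0, 297.0), (12.0, 10.0), 90.0)
top red_button 0.67 [343.7, 268.8, 356.6, 278.6] [346.5 274.1] [469.  -46.1  62. ] [469.  -46.1  61.8] 144 ((346.5, 274.0), (12.0, 13.0), 90.0)
top rocker 0.71 [319.3, 209.4, 329.5, 230.0] [322.8 219.7] [618.7  14.1  76. ] [618.8  14.1  75.3] 206 ((322.8299865722656, 219.68997192382812), (9.475231170654297, 22.061731338500977), 8.13010311126709)
top lamp_box 0.63 [305.4, 203.2, 365.8, 247.9] [335.8 223.1] [610.2 -21.1  60. ] [610.2 -21.1  60.5] 2299 ((335.4927978515625, 223.34742736816406), (57.105804443359375, 41.825660705566406), 8.61564826965332)
  col top amber [257.1  15. ] 2522 [1231.6  188.5   61. ]
  col top amber [548.9   9. ] 1341 [1232.4 -676.5   61. ]
  col top amber [276.5 279.1] 119 [460.5 146.2  61. ]
  col top amber [192.7 296.4] 119 [418.8 380.7  61. ]
  col top green [397.3 271.2
[... 854 characters left out ...]
[618.8  10.6  76. ] [619.8  11.1  75. ] 304 ((336.929443359375, 224.4176483154297), (12.473501205444336, 26.682445526123047), 49.398704528808594)
scene lamp_box 0.69 [307.2, 209.8, 391.5, 280.1] [348.6 245.6] [586.8 -36.5  60. ] [596.1 -31.9  50.6] 3859 ((348.2098693847656, 244.99740600585938), (85.29814910888672, 53.338340759277344), 30.256441116333008)
  col scene amber [439.   82.5] 1292 [1428.5   95.    61. ]
  col scene amber [603.9 133.7] 542 [1432.4 -446.7   61. ]
  col scene amber [152.8 221.4] 113 [418.9 378.3  61. ]
  col scene amber [246.1 248.1] 137 [461.4 144.8  61. ]
  col scene green [387.7 306. ] 177 [ 474.1 -186.5   61. ]
  col scene red [325.8 280.2] 129 [470.3 -48.4  61. ]
```

```bash
sleep 1
```

```text
(no output)
```

View pics/topz.png

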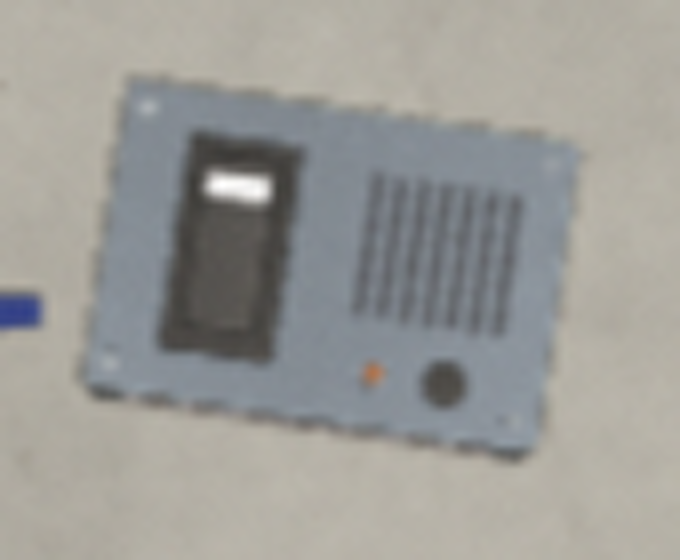

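View pics/scz.png

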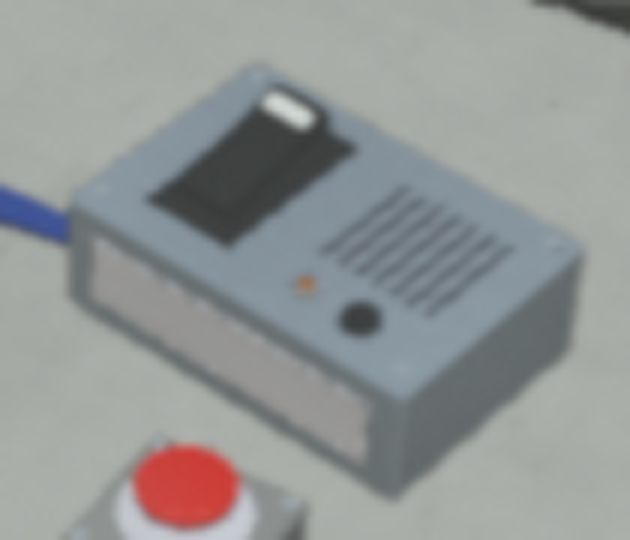

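```bash
python3 - <<'E'
from h import *
np.set_printoptions(precision=1,suppress=True)
for n,o,s,pts in(("top",(295,190),8,{"mark":(238,187,80),"bez":(230,247,62),"bzT":(247,143,62),"bzB":(217,353,62),"boxTL":(130,78,60),"boxTR":(578,145,60),"boxBL":(85,388,60),"boxBR":(530,455,60)}),("scene",(295,200),6,{"mark":(288,110,80),"boxL":(73,200,60),"boxT":(258,65,60),"boxR":(580,255,60),"boxB":(403,400,60)})):
    W={k:px2w(n,((v[0]+.5)/s-.5+o[0],(v[1]+.5)/s-.5+o[1]),v[2]) for k,v in pts.items()}
    for k in W: print(n,k,W[k])
    print("box c",np.mean([W[k] for k in W if "box" in k],0))
E
```

```text
top mark [636.7   9.5  80. ]
top bez [618.4  12.9  62. ]
top bzT [654.3   6.   62. ]
top bzB [581.8  18.5  62. ]
top boxTL [678.6  45.9  60. ]
top boxTR [ 650.4 -108.3   60. ]
top boxBL [571.3  64.3  60. ]
top boxBR [543.6 -87.9  60. ]
box c [611.  -21.5  60. ]
scene mark [639.9   9.6  80. ]
scene boxL [573.7  62.   60. ]
scene boxT [678.8  43.9  60. ]
scene boxR [ 646.8 -109.8   60. ]
scene boxB [545.7 -90.6  60. ]
box c [611.3 -23.6  60. ]
```

```bash
python3 -m creep '[[[0,-0.317,-0.286,0,0],[0,-0.317,-0.286,0,0],[0,-0.317,-0.286,0,0],[0,-0.317,-0.286,0,0],[0,-0.317,-0.286,0,0]]]'
cat >> h.py <<'E'
from scipy.spatial.transform import Rotation as Ro
def go(x,y,ztip):
    s=env.get_state();R=Ro.from_quat(s["orientation"])
    p=s["position"];T=np.array([x,y,ztip+env.nose_length])
    ax=R.as_matrix(); print("t",s["time"],"pos",p.round(1),"tip z",round(p[2]-19,1),"yAngle",np.degrees(np.arctan2(ax[1,1],ax[0,1])).round(2),"gap",round(s["finger_gap"],1),"F",s["ft_force"].round(1))
    print("zaxis",ax[:,2].round(3),"d tool",(ax.T@(T-p)/1000).round(4))
E
python3 -c "from h import *;go(420,150,218)"
```

```text
time: 1.3
position: [351.8, 311.4, 237.8]
orientation: [0.217, 0.976, 0.0, 0.0]
ft_force: [1.2, -0.1, 0.9]
finger_gap: 57.5
t 1.3 pos [351.8 311.4 237.8] tip z 218.8 yAngle 64.95 gap 57.5 F [ 1.2 -0.1  0.9]
zaxis [ 0.001  0.    -1.   ] d tool [-0.1301 -0.1173  0.0008]
```

```bash
python3 -m creep '[[[0,-0.130,-0.117,0,-0.335],[0,-0.130,-0.117,0,-0.335],[0,-0.130,-0.117,0,-0.335],[0,-0.130,-0.117,0,-0.335],[0,-0.130,-0.117,0,-0.335]]]'
python3 -c "from h import *;go(640.5,8,120)"
```

```text
time: 1.8
position: [421.0, 148.3, 237.9]
orientation: [0.09, 0.996, -0.001, 0.001]
ft_force: [0.8, 0.4, -0.1]
finger_gap: 17.6
t 1.8 pos [421.  148.3 237.9] tip z 218.9 yAngle 79.7 gap 17.6 F [ 0.8  0.4 -0.1]
zaxis [ 0.001 -0.001 -1.   ] d tool [-0.2409 -0.0987  0.0993]
```

```bash
python3 -m creep '[[[0,-0.241,-0.099,0.03,0],[0,-0.241,-0.099,0.03,0],[0,-0.241,-0.099,0.06,0],[0,-0.241,-0.099,0.098,0],[0,-0.241,-0.099,0.098,0]]]'
python3 -c "from h import *;go(640.5,8,105)"
```

```text
time: 2.3
position: [617.2, 28.0, 157.7]
orientation: [0.087, 0.996, 0.0, 0.001]
ft_force: [0.2, -0.4, 0.1]
finger_gap: 0.4
t 2.3 pos [617.2  28.  157.7] tip z 138.7 yAngle 80.0 gap 0.4 F [ 0.2 -0.4  0.1]
zaxis [ 0.002  0.    -1.   ] d tool [-0.0264 -0.0156  0.0337]
```

```bash
python3 -m creep '[[[0,0,0,0,0],[0,0,0,0,0]]]'
python3 -c "from h import *;go(640.5,8,105)"
```

```text
time: 2.5
position: [614.4, 28.6, 155.7]
orientation: [0.088, 0.996, 0.0, -0.002]
ft_force: [0.3, 0.0, -0.3]
finger_gap: 0.2
t 2.5 pos [614.4  28.6 155.7] tip z 136.7 yAngle 79.95 gap 0.2 F [ 0.3  0.  -0.3]
zaxis [-0.004  0.001 -1.   ] d tool [-0.0295 -0.0157  0.0316]
```

```bash
python3 -m creep '[[[0,-0.029,-0.0155,0.032,0],[0,-0.029,-0.0155,0.032,0],[0,-0.029,-0.0155,0.032,0],[0,-0.029,-0.0155,0.032,0],[0,-0.029,-0.0155,0.032,0]]]'
python3 - <<'E'
from h import *
go(640.5,8,83)
for n in("top","scene"):
    p,d=env.camera(n);u,v=w2px(n,[640,8,80]).astype(int)
    cv2.imwrite(f"pics/a_{n}.png",cv2.resize(p[v-50:v+50,u-60:u+60,::-1],None,fx=6,fy=6,interpolation=cv2.INTER_CUBIC))
E
```

```text
time: 3.0
position: [641.9, 8.8, 129.2]
orientation: [0.087, 0.996, 0.0, 0.002]
ft_force: [0.7, 0.1, -0.4]
finger_gap: 0.6
t 3.0 pos [641.9   8.8 129.2] tip z 110.2 yAngle 80.06 gap 0.6 F [ 0.7  0.1 -0.4]
zaxis [ 0.004 -0.    -1.   ] d tool [ 0.0014 -0.0011  0.0272]
```

View pics/a_scene.png

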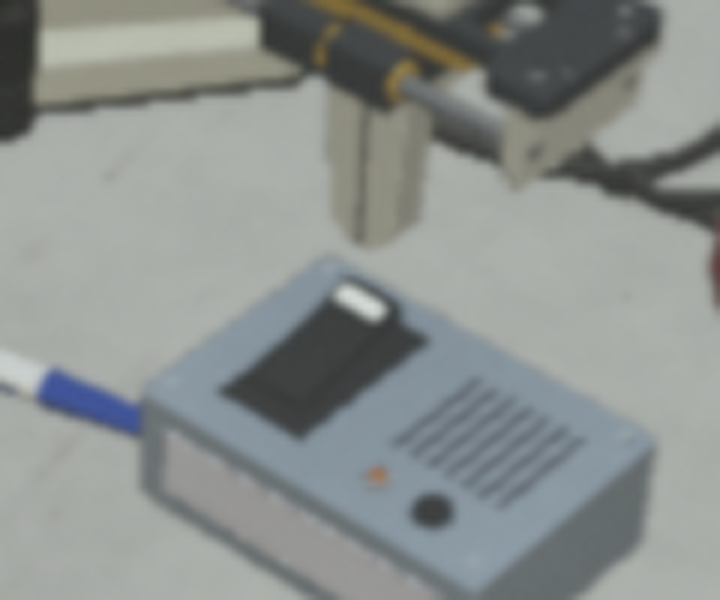

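The shut fingers hang right above the white bar (bar at crop (360,300), tips at (370,240)). I'll go down now.

```bash
python3 -m creep '[[[0,0,0,0.023,0],[0,0,0,0.023,0],[0,0,0,0.023,0],[0,0,0,0.026,0],[0,0,0,0.026,0]]]'
python3 -c "from h import *;go(640.5,8,72)"
```

```text
time: 3.6
position: [641.5, 7.8, 100.7]
orientation: [0.087, 0.996, 0.0, 0.0]
ft_force: [0.5, -0.8, 0.9]
finger_gap: 0.2
t 3.6 pos [641.5   7.8 100.7] tip z 81.7 yAngle 79.99 gap 0.2 F [ 0.5 -0.8  0.9]
zaxis [ 0.001 -0.    -1.   ] d tool [0.001  0.     0.0097]
```

```bash
python3 -m creep '[[[0,0,0,0.003,0],[0,0,0,0.006,0],[0,0,0,0.008,0],[0,0,0,0.009,0],[0,0,0,0.009,0]]]'
python3 -c "from h import *;go(640.5,8,72)"
```

```text
time: 4.1
position: [642.5, 7.6, 92.1]
orientation: [0.087, 0.996, -0.0, 0.002]
ft_force: [4.9, -1.7, 4.4]
finger_gap: 0.8
t 4.1 pos [642.5   7.6  92.1] tip z 73.1 yAngle 79.99 gap 0.8 F [ 4.9 -1.7  4.4]
zaxis [ 0.003 -0.    -1.   ] d tool [0.002  0.0001 0.0011]
```

```bash
python3 -m creep '[[[0,0,0,0.001,0],[0,0,0,0.001,0],[0,0,0,0.002,0],[0,0,0,0.002,0]]]'
python3 -c "from h import *;go(640.5,8,72)"
```

```text
time: 4.5
position: [642.7, 7.6, 91.7]
orientation: [0.087, 0.996, -0.0, 0.002]
ft_force: [0.8, -0.3, 14.5]
finger_gap: 0.6
t 4.5 pos [642.7   7.6  91.7] tip z 72.7 yAngle 79.99 gap 0.6 F [ 0.8 -0.3 14.5]
zaxis [ 0.004 -0.    -1.   ] d tool [0.0022 0.     0.0007]
```

```bash
python3 -m creep '[[[0,0,0,0.001,0],[0,0,0,0.001,0],[0,0,0,0.001,0]]]'
python3 -c "from h import *;go(640.5,8,72)"
```

```text
time: 4.8
position: [642.8, 7.6, 91.5]
orientation: [0.087, 0.996, -0.0, 0.002]
ft_force: [-3.4, -1.3, 20.1]
finger_gap: 0.7
t 4.8 pos [642.8   7.6  91.5] tip z 72.5 yAngle 79.99 gap 0.7 F [-3.4 -1.3 20.1]
zaxis [ 0.004 -0.    -1.   ] d tool [0.0023 0.     0.0005]
```

The force climbed to 20 N with almost no more travel, so the rocker is at its stop. I'll lift and check.

```bash
python3 -m creep '[[[0,0,0,-0.02,0],[0,0,0,-0.06,0],[0,0,0,-0.06,0],[0,0,0,-0.06,0]]]'
python3 - <<'E'
from h import *
go(460.5,144.7,132)
p,d=env.camera("scene");u,v=w2px("scene",[640,8,80]).astype(int)
cv2.imwrite(f"pics/b_s.png",cv2.resize(p[v-50:v+50,u-60:u+60,::-1],None,fx=6,fy=6,interpolation=cv2.INTER_CUBIC))
# depth profile along the rocker
for r in(-24,-18,-12,-6,6,12,18,24):
    X=np.array([617+r*.986,12-r*.169,74]);q=w2px("scene",X).round().astype(int)
    print(r,dep("scene",q,np.median(d[q[1]-1:q[1]+2,q[0]-1:q[0]+2])).round(1))
E
```

```text
time: 5.2
position: [641.3, 7.9, 148.7]
orientation: [0.087, 0.996, 0.0, 0.0]
ft_force: [-0.4, 0.2, -0.4]
finger_gap: 0.5
t 5.2 pos [641.3   7.9 148.7] tip z 129.7 yAngle 80.0 gap 0.5 F [-0.4  0.2 -0.4]
zaxis [ 0.001 -0.    -1.   ] d tool [ 0.2018  0.1034 -0.0025]
-24 [595.3  18.1  70.2]
-18 [593.1  12.1  80.4]
-12 [597.1   9.4  81.5]
-6 [604.4   8.5  79.5]
6 [620.2   9.9  76.2]
12 [626.3   8.3  75.5]
18 [638.7  10.   71.7]
24 [643.5  10.1  71.2]
```

View pics/b_s.png

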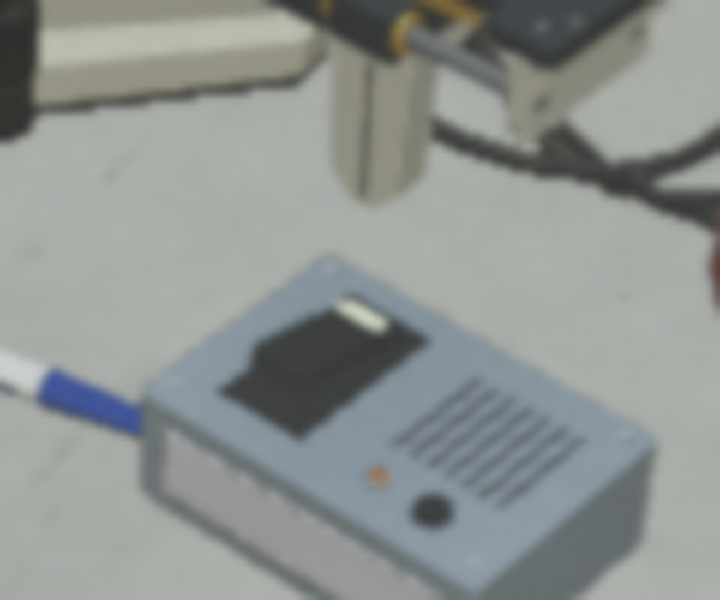

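The rocker has tipped over: the bar half is at 71–72 mm, the near half is up at 81 mm, and the slope is about 0.2. Amber is next.

```bash
python3 -m creep '[[[0,0.202,0.103,0,0],[0,0.202,0.103,0,0],[0,0.202,0.103,0,0],[0,0.202,0.103,0,0],[0,0.202,0.103,0,0]]]'; python3 -m creep '[[[0,0,0,0,0],[0,0,0,0,0]]]'
python3 -c "from h import *;go(460.5,144.7,66)"
```

```text
time: 5.75
position: [455.6, 145.7, 145.3]
orientation: [0.087, 0.996, -0.0, -0.003]
ft_force: [0.7, 0.1, -0.1]
finger_gap: 0.7
time: 5.95
position: [459.2, 144.3, 146.8]
orientation: [0.087, 0.996, -0.0, -0.001]
ft_force: [1.3, -0.2, -0.4]
finger_gap: 0.5
t 5.95 pos [459.2 144.3 146.8] tip z 127.8 yAngle 80.07 gap 0.5 F [ 1.3 -0.2 -0.4]
zaxis [-0.002 -0.001 -1.   ] d tool [-0.0014  0.0007  0.0618]
```

```bash
python3 -m creep '[[[0,0,0,0.04,0],[0,0,0,0.055,0],[0,0,0,0.06,0],[0,0,0,0.062,0],[0,0,0,0.062,0]]]'
python3 - <<'E'
from h import *
go(460.5,144.7,54)
p,d=env.camera("scene");u,v=w2px("scene",[460,145,60]).astype(int)
cv2.imwrite(f"pics/c_s.png",cv2.resize(p[v-50:v+50,u-60:u+60,::-1],None,fx=6,fy=6,interpolation=cv2.INTER_CUBIC))
E
```

```text
time: 6.45
position: [460.9, 143.9, 86.5]
orientation: [0.088, 0.996, 0.0, 0.0]
ft_force: [0.9, -0.3, -0.3]
finger_gap: 0.4
t 6.45 pos [460.9 143.9  86.5] tip z 67.5 yAngle 79.95 gap 0.4 F [ 0.9 -0.3 -0.3]
zaxis [ 0. -0. -1.] d tool [0.0005 0.0007 0.0135]
```

View pics/c_s.png

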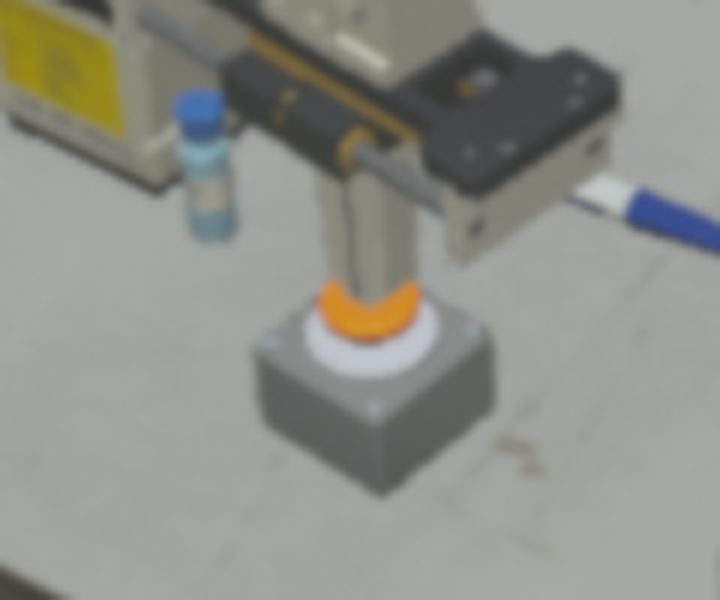

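The tips sit centred over the orange cap (crop (370,310)), and the vial is well clear. Now I'll press it.

```bash
python3 -m creep '[[[0,0,0,0.004,0],[0,0,0,0.007,0],[0,0,0,0.009,0],[0,0,0,0.011,0],[0,0,0,0.012,0]]]'
python3 -c "from h import *;go(460.5,144.7,54)"
```

```text
time: 7.0
position: [460.6, 144.4, 74.4]
orientation: [0.087, 0.996, 0.0, 0.001]
ft_force: [2.3, -0.2, 3.3]
finger_gap: 0.3
t 7.0 pos [460.6 144.4  74.4] tip z 55.4 yAngle 79.99 gap 0.3 F [ 2.3 -0.2  3.3]
zaxis [ 0.001  0.    -1.   ] d tool [0.0002 0.0003 0.0014]
```

```bash
python3 -m creep '[[[0,0,0,0.001,0],[0,0,0,0.001,0],[0,0,0,0.002,0],[0,0,0,0.002,0]]]'
python3 -c "from h import *;go(460.5,144.7,54)"
```

```text
time: 7.4
position: [460.4, 144.4, 73.0]
orientation: [0.087, 0.996, 0.0, 0.0]
ft_force: [-1.6, -0.7, 9.9]
finger_gap: 0.5
t 7.4 pos [460.4 144.4  73. ] tip z 54.0 yAngle 80.0 gap 0.5 F [-1.6 -0.7  9.9]
zaxis [ 0.  0. -1.] d tool [-0.0001  0.0003 -0.    ]
```

```bash
python3 -m creep '[[[0,0,0,0.001,0],[0,0,0,0.001,0],[0,0,0,0.002,0],[0,0,0,0.002,0]]]'
python3 -c "from h import *;go(460.5,144.7,54)"
```

```text
time: 7.8
position: [460.5, 144.5, 72.7]
orientation: [0.087, 0.996, -0.0, 0.0]
ft_force: [-10.7, -2.6, 29.7]
finger_gap: 0.3
t 7.8 pos [460.5 144.5  72.7] tip z 53.7 yAngle 80.01 gap 0.3 F [-10.7  -2.6  29.7]
zaxis [ 0. -0. -1.] d tool [ 0.0001  0.0002 -0.0003]
```

Bottomed out: tip at 53.7 mm, 30 N. I'll lift straight up and check.

```bash
python3 -m creep '[[[0,0,0,-0.003,0],[0,0,0,-0.02,0],[0,0,0,-0.06,0],[0,0,0,-0.08,0],[0,0,0,-0.08,0]]]'
python3 - <<'E'
from h import *
go(473,-186,135)
p,d=env.camera("scene")
for r in env.trace("scene","amber_button"):
    m=r["mask"];ys,xs=np.nonzero(m);c=(xs.mean(),ys.mean());print(r["p"],r["rect"],dep("scene",c,np.median(d[m])).round(1))
u,v=w2px("scene",[460,145,60]).astype(int)
cv2.imwrite(f"pics/d_s.png",cv2.resize(p[v-50:v+50,u-60:u+60,::-1],None,fx=6,fy=6,interpolation=cv2.INTER_CUBIC))
E
```

```text
time: 8.3
position: [461.6, 144.7, 153.0]
orientation: [0.087, 0.996, 0.001, 0.002]
ft_force: [1.1, 1.4, -0.3]
finger_gap: 0.6
t 8.3 pos [461.6 144.7 153. ] tip z 134.0 yAngle 80.0 gap 0.6 F [ 1.1  1.4 -0.3]
zaxis [ 0.004  0.001 -1.   ] d tool [-0.0687 -0.3237 -0.0012]
0.75 [240.1, 242.1, 255.2, 259.5] [459.1 143.4  53.6]
0.43 [146.2, 216.7, 156.8, 226.5] [416.2 377.5  62.5]
```

View pics/d_s.png

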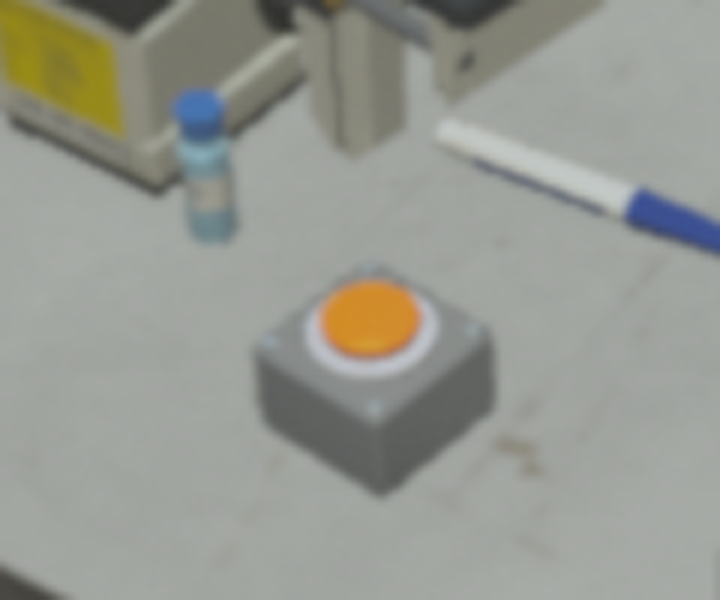

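The amber cap is now at 53.6 mm and the box is in the same pixels as before. On to green, passing high over red.

```bash
python3 -m creep '[[[0,-0.068,-0.324,0,0],[0,-0.068,-0.324,0,0],[0,-0.068,-0.324,0,0],[0,-0.068,-0.324,0,0],[0,-0.068,-0.324,0,0]]]'; python3 -c "from h import *;go(473,-186.2,135)"
```

```text
time: 8.9
position: [466.3, -106.9, 147.8]
orientation: [0.087, 0.996, 0.001, -0.002]
ft_force: [0.8, -0.3, -0.4]
finger_gap: 0.4
t 8.9 pos [ 466.3 -106.9  147.8] tip z 128.8 yAngle 80.01 gap 0.4 F [ 0.8 -0.3 -0.4]
zaxis [-0.003  0.001 -1.   ] d tool [-0.0203 -0.077  -0.0064]
```

```bash
python3 -m creep '[[[0,-0.018,-0.076,-0.003,0],[0,-0.018,-0.076,-0.003,0],[0,-0.018,-0.076,-0.003,0],[0,-0.018,-0.076,-0.003,0],[0,-0.018,-0.076,-0.003,0]]]'; python3 -c "from h import *;go(473,-186.2,66)"
```

```text
time: 9.4
position: [471.9, -182.1, 151.6]
orientation: [0.087, 0.996, 0.001, -0.001]
ft_force: [0.6, -0.3, -0.0]
finger_gap: 0.5
t 9.4 pos [ 471.9 -182.1  151.6] tip z 132.6 yAngle 80.03 gap 0.5 F [ 0.6 -0.3 -0. ]
zaxis [-0.002  0.002 -1.   ] d tool [-0.002  -0.0039  0.0666]
```

```bash
python3 -m creep '[[[0,-0.002,-0.003,0.04,0],[0,-0.002,-0.003,0.055,0],[0,-0.002,-0.003,0.06,0],[0,-0.002,-0.003,0.065,0],[0,-0.002,-0.003,0.065,0]]]'
python3 - <<'E'
from h import *
go(473,-186.2,54)
p,d=env.camera("scene");u,v=w2px("scene",[472,-186,60]).astype(int)
cv2.imwrite(f"pics/e_s.png",cv2.resize(p[v-50:v+50,u-60:u+60,::-1],None,fx=6,fy=6,interpolation=cv2.INTER_CUBIC))
E
```

```text
time: 9.9
position: [474.3, -186.4, 88.3]
orientation: [0.087, 0.996, 0.0, 0.0]
ft_force: [0.1, -0.5, 0.4]
finger_gap: 0.4
t 9.9 pos [ 474.3 -186.4   88.3] tip z 69.3 yAngle 80.02 gap 0.4 F [ 0.1 -0.5  0.4]
zaxis [ 0.  0. -1.] d tool [0.0013 0.     0.0153]
```

View pics/e_s.png

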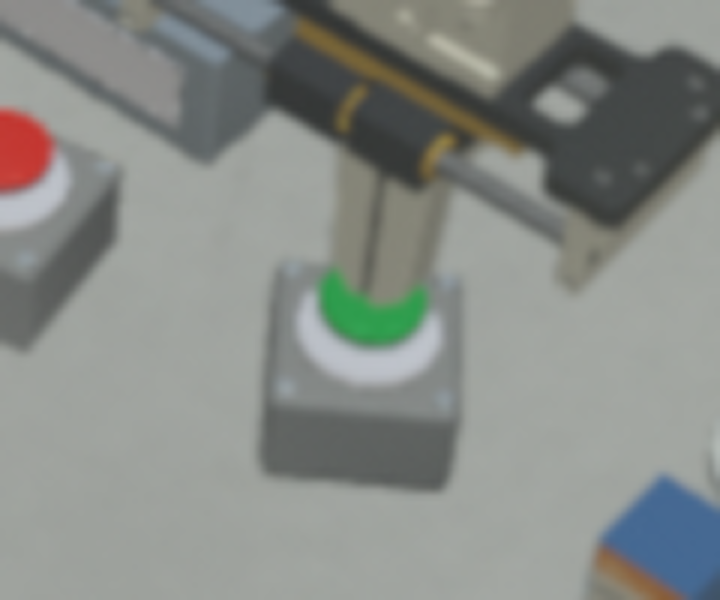

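The tips are centred over the green cap (crop (375,300)), clear of red and of the bulb box. Pressing green.

```bash
python3 -m creep '[[[0,0,0,0.005,0],[0,0,0,0.008,0],[0,0,0,0.010,0],[0,0,0,0.012,0],[0,0,0,0.013,0]]]'
python3 -c "from h import *;go(473,-186.2,54)"
```

```text
time: 10.45
position: [474.6, -187.1, 75.4]
orientation: [0.087, 0.996, -0.0, 0.001]
ft_force: [2.0, -0.6, 3.6]
finger_gap: 0.4
t 10.45 pos [ 474.6 -187.1   75.4] tip z 56.4 yAngle 79.98 gap 0.4 F [ 2.  -0.6  3.6]
zaxis [ 0.001 -0.001 -1.   ] d tool [0.0017 0.0006 0.0024]
```

```bash
python3 -m creep '[[[0,0,0,0.001,0],[0,0,0,0.001,0],[0,0,0,0.002,0],[0,0,0,0.002,0]]]'
python3 -c "from h import *;go(473,-186.2,54)"
```

```text
time: 10.85
position: [474.2, -186.9, 73.2]
orientation: [0.087, 0.996, -0.0, 0.0]
ft_force: [2.1, -1.2, 3.3]
finger_gap: 0.6
t 10.85 pos [ 474.2 -186.9   73.2] tip z 54.2 yAngle 79.99 gap 0.6 F [ 2.1 -1.2  3.3]
zaxis [ 0. -0. -1.] d tool [0.0014 0.0005 0.0002]
```

```bash
python3 -m creep '[[[0,0,0,0.001,0],[0,0,0,0.001,0],[0,0,0,0.002,0],[0,0,0,0.002,0]]]'
python3 -c "from h import *;go(473,-186.2,54)"
```

```text
time: 11.25
position: [474.4, -187.0, 72.9]
orientation: [0.087, 0.996, -0.0, 0.0]
ft_force: [-5.5, 3.0, 19.3]
finger_gap: 0.7
t 11.25 pos [ 474.4 -187.    72.9] tip z 53.9 yAngle 80.0 gap 0.7 F [-5.5  3.  19.3]
zaxis [ 0. -0. -1.] d tool [ 0.0015  0.0005 -0.0001]
```

Green has bottomed out at 53.9 mm with 19 N. Lifting and doing the final check.

```bash
python3 -m creep '[[[0,0,0,-0.003,0],[0,0,0,-0.02,0],[0,0,0,-0.06,0],[0,0,0,-0.11,0],[0,0,0,-0.14,0]]]'; python3 -m creep '[[[0,0,0,0,0],[0,0,0,0,0],[0,0,0,0,0]]]'
python3 - <<'E'
from h import *
go(473,-186,135)
p,d=env.camera("scene")
for k in("amber_button","green_button","red_button"):
  for r in env.trace("scene",k)[:2]:
    m=r["mask"];ys,xs=np.nonzero(m);c=(xs.mean(),ys.mean());print(k,round(r["p"],2),dep("scene",c,np.median(d[m])).round(1))
for X in([597,15.4,81],[643,7.6,71]):
    q=w2px("scene",X).round().astype(int);print(dep("scene",q,float(d[q[1],q[0]])).round(1))
cv2.imwrite("pics/f_s.png",p[:,:,::-1])
E
```

```text
time: 11.75
position: [474.2, -186.9, 214.0]
orientation: [0.087, 0.996, -0.0, 0.001]
ft_force: [0.6, -0.4, 0.5]
finger_gap: 0.3
time: 12.05
position: [472.9, -186.2, 208.8]
orientation: [0.087, 0.996, 0.001, -0.002]
ft_force: [-0.5, -0.1, 0.1]
finger_gap: 0.5
t 12.05 pos [ 472.9 -186.2  208.8] tip z 189.8 yAngle 79.99 gap 0.5 F [-0.5 -0.1  0.1]
zaxis [-0.003  0.002 -1.   ] d tool [-0.0003  0.0002  0.0548]
amber_button 0.59 [420.3 376.7  61.4]
amber_button 0.58 [460.2 144.7  53.4]
green_button 0.75 [ 471.2 -187.    52.9]
green_button 0.28 [ 438.3 -310.2   35.8]
red_button 0.71 [467.4 -50.6  61.6]
[594.9  13.2  84.3]
[638.9   5.1  73.8]
```

View pics/f_s.png

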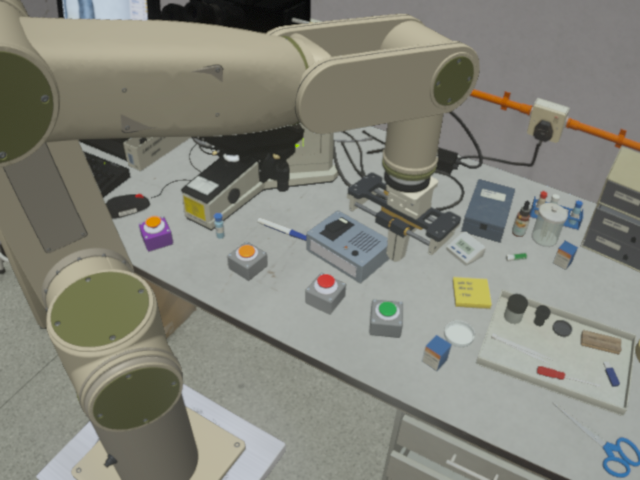

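The picture shows amber (247,258) and green (387,316) pressed, red (325,291) up, and every box and small thing where it stood. The arm is clear.

```bash
python3 -c "from rig import env;print(env.sign_off())"
```

```text
the job is handed in; nothing more can be done
None
```

I tipped the rocker fully over, then pressed amber and then green all the way down, using shut fingertips only, and handed the job in at about 12 s of the 51 s allowed.

| Part | Last check |
|---|---|
| Rocker | Slope about 0.2 rad the other way, so on |
| Amber cap | 53.4 mm (54 mm is fully down) |
| Green cap | 52.9 mm (54 mm is fully down) |
| Red cap | 61.6 mm, still up |
| Purple look-alike | 61.4 mm, not touched |

- **Force:** the wrist force peaked at about 30 N while pressing amber, well under the limit.
- **Surroundings:** the boxes and small things show no shift in the last picture, and the arm was clear of everything.
- **Small disagreements:** the final single-pixel rocker heights read 2–3 mm above the earlier profile, though the slope agreed. The green finder also gave one false low-confidence hit on the bulb box.

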